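Lean the tall painting panel on the desk easel

ROBOT

A 7-joint arm with a two-finger parallel gripper is mounted at the origin on a cart in front of the work surface, level with it; the furniture and walls round the work are solid. World frame = base frame: x ahead of the robot, y to its left, z up, the work surface at z = 0. Lengths are in m, angles in rad, forces in N, time in s.
With the tool pointing down it reaches from about 0.4 to 0.875 m from the base axis. Payload 19.3 kg.
Tool frame: the origin (TCP) lies between the finger pads; the fingertips stand bot.tcp_to_tips ahead of it and the grasp point (between the pads) is the TCP (bot.tcp_to_tips is the distance from the TCP to the fingertips, in m); z points along the fingers, y is the line along which they close (so a half turn about z gives the same grasp; the last joint's range is limited). The gripper opens to 85 mm and grips with 20 to 120 N. Pads are 22 mm wide; open, the fingers measure 114 mm over their backs; the gripper's body (76 mm by 85 mm) begins 54 mm behind the grasp point. The pads swing forward as they close: fully open they stand 13 mm farther back than shut.
Start: joints at [1.031, 0.521, -0.036, 1.599, 0.021, 1.021, -0.113], TCP at [0.283, -0.557, 0.214] pointing down, gripper open.
Joint ranges: [-2.91, 2.91], [-0.3, 2.13], [-1.5, 1.42], [0.17, 2.43], [-1.26, 4.41], [0.16, 1.93], [-2.52, 2.52]. Speed limits (rad/s): [1.89, 1.89, 2.39, 2.39, 3.01, 3.01, 3.01].

INTERFACE

Orientations are given as [roll, pitch, yaw] about the fixed x, y, z axes, in that order (R = Rz(yaw) Ry(pitch) Rx(roll)).
In Python, from workcell import telemetry, grab_frame, bot gives the robot as it stands. The module is installed in compiled form; this text tells all that it offers.
- The arm moves only by the shell command python3 -m crank 'ROWS' [FORCE]. ROWS is text: rows parted by semicolons, each of 7 numbers parted by spaces: the finger opening in m, from 0 to 0.0854, then the shift along the tool's x, y, z in m, then the turn, a rotation vector about the tool's x, y, z in degrees. A call has exactly 8 rows; each row shifts and turns the commanded pose from where the row before left it, along the tool's axes as they then stand; what a row does not reach is not made up. A row lasts 1/12 s, in which the tool goes at most 41.7 mm and 7.16 degrees, less where a joint would pass 70% of its speed; a pose out of reach is approached as far as the arm can. A call with a gripper value outside its range is refused whole. The fingers move at their own pace and stop on an object; FORCE is the grip in N (left out, the last holds). Time passes only in rows, so rows that do not move let the fingers close, or fill a call up. It gives the time, the measured TCP pose, the force, the opening and the grip force at its end, in the units of the state.
- telemetry.observe(): the state, without advancing time (a new reading comes with each control period).
- grab_frame(name): name is "side" or "top"; returns a dict with "pixels" (480x640x3 uint8, red, green, blue), "depth" (480x640 float32, m along the optical axis (not along the pixel's ray), 0 where there is no reading), "vertical_fov" (degrees; the focal length in pixels is half the picture's height over the tangent of half this angle, whatever the lens; pixels are square), "cx", "cy" (the principal point, pixels), "R" (3x3) and "t" (3): a world point X has camera coordinates R X + t. Camera axes: x right, y down, z forward; pixel columns grow to the right and rows downward; lengths in m; the calibration is good to about 2 mm. A picture is of the moment at which its call begins.
- bot.job_done(): hands the job in; it is judged then, once.
The state is a dict: "clock": time; "qpos": joint angles; "qd": joint speeds; "joint_efforts": joint torques, N m; "position": TCP position; "tool_rot": TCP orientation; "force": force on the tool from outside, world axes, zero at the start; "moment": the same for the moment, N m; "grip_width": finger opening in m; "finger_force": force on a finger pad.
Only numpy, scipy, OpenCV 4.12 (cv2) and the standard library are available. Lean on these libraries where they do the work, as an engineer would, in place of code of your own. Each camera call takes 0.05 s, during which the arm holds its last target. There are 200 camera calls.

TASK

Draw the tall white panel straight up out of the dowel rack, leaving the two short panels standing in their slots, and set it on the desk easel. It shall stand on its short edge on the easel's ledge behind the lip, centred left to right and leaning flat against the sloped backrest, and stay there by itself. Do not disturb the tape roll, can or paint tube lying around.

Things in the scene. Friction and masses are not known exactly. Their poses are not given: they have to be found in the camera images.
- tall_panel_center (a point): centre (half-way up) of the tall panel: a loose plywood panel with white faces, 8 mm thick (x), 110 mm wide (y), 160 mm tall (z up as it stands in the rack); about 0.12 kg. Either face and either short edge may be used. Its top edge is 80 mm above this point. It is the only tall panel; which of the three slots holds it varies
- tall_panel: the same tall panel; origin at the centre of its lower short edge, same axes
- short_panel_a_center (a point): centre of one short panel: same make, 8 mm thick (x), 110 mm wide (y), 100 mm tall (z), standing loose in the rack; stays there
- short_panel_b_center (a point): centre of the other short panel, same size; stays in the rack
- rack: fixed wooden rack: base board 150 (x) by 120 (y) by 14 mm, origin at the centre of its underside. Three slots at x = -45, 0, 45 mm, each between two pairs of upright 8 mm dowels at y = 38 and -38 mm, tops 64 mm above the table, 12 mm clear between. Panels stand on the board with their faces across x. Rack and easel may change sides
- easel_back: sloped backrest of the fixed wooden desk easel, 120 mm wide, 8 thick, leaning 20 degrees back from upright, facing roughly the robot. Origin: middle of the inner corner of backrest face and ledge, 50 mm above the table. z runs up the backrest's front face (which ends at z = 90 mm, so the tall panel stands out 70 mm above it), y along the ledge to its left, x square to the face, into the backrest
- easel_lip (a point): middle of the top edge of the lip along the front of the easel's ledge, at (-24, 0, 12) mm in the backrest's frame. The lip is 8 mm thick, 12 mm above the ledge; 20 mm clear between it and the backrest. The ledge is square to the backrest, so falls towards it, but friction holds: the panel's lower edge must be set against the backrest, as it does not slide there by itself
- tape: bystander: roll of masking tape lying flat, 104 mm across, 25 mm high; origin at the centre of its underside
- can: bystander: small can standing upright, 49 mm across, 83 mm high; origin at the centre of its underside
- tube: bystander: paint tube lying flat, 146 x 38 x 28 mm; origin at the centre of its underside
There are look-alikes about, which are no part of the job. Leave any purple look-alike of the part that bears easel_back alone.

How it is judged:
By the outcome, as a careful person would: the job done as asked, in the order asked, and still so for the second after the job is handed in, with the robot touching nothing.
It also fails if it takes over 42 s, if anything falls off the work surface, if the arm or the gripper's body presses on something with over 40 N, if the wrist force passes 120 N, or if a joint passes its speed limit or range.

## Working session

There is one attempt and no reset: what is moved stays moved. The work goes in short steps, Python scripts to look and compute and a shell command to move; the robot and the scene stay as the last step left them, time stands still between calls to the robot, and variables do not carry over. Pictures are saved under pics/ and viewed, at most 10 in all, crops included, and the job is handed in when it is done.

```bash
mkdir -p pics; cat > h.py <<'E'
import numpy as np, cv2, pickle
from workcell import telemetry, grab_frame, bot
def shot(n,tag):
    f=grab_frame(n); pickle.dump(f,open(f'pics/{tag}.pkl','wb')); cv2.imwrite(f'pics/{tag}.png',f['pixels'][:,:,::-1]); return f
def load(tag): return pickle.load(open(f'pics/{tag}.pkl','rb'))
def foc(f): return 240/np.tan(np.radians(f['vertical_fov'])/2)
def world(f,u,v,z=None,r=1):
    """pixel -> world, by depth, or on the plane of height z"""
    R,t=np.array(f['R']),np.array(f['t']); k=foc(f)
    d=np.array([(u-f['cx'])/k,(v-f['cy'])/k,1.])
    if z is None:
        p=f['depth'][int(v)-r:int(v)+r+1,int(u)-r:int(u)+r+1]; s=np.median(p[p>0])
    else:
        c=-R.T@t; s=(z-c[2])/(R.T@d)[2]
    return R.T@(d*s-t)
def pix(f,X):
    c=np.array(f['R'])@X+np.array(f['t']); k=foc(f); return c[:2]/c[2]*k+[f['cx'],f['cy']]
def crop(tag,u0,v0,u1,v1,s,name):
    im=cv2.imread(f'pics/{tag}.png')[v0:v1,u0:u1]; cv2.imwrite(f'pics/{name}.png',cv2.resize(im,None,fx=s,fy=s,interpolation=cv2.INTER_CUBIC))
E
python3 - <<'E'
from h import *
for n in('top','side'):
    f=shot(n,n+'0'); R=np.array(f['R']);print(n,f['vertical_fov'],f['cx'],f['cy'],-R.T@f['t'],R.tolist())
o=telemetry.observe();print(o,bot.tcp_to_tips)
E
```

```text
top 47.101220973054765 326.2497293297906 233.8781780666684 [0.32511479 0.02082022 1.21906681] [[0.015656161370818777, -0.9998742562278142, 0.00252117909047841], [-0.9896051016256335, -0.015855774983701883, -0.142934730685671], [0.14295673278181048, -0.000257162480939895, -0.9897289055189851]]
side 52.41696233726509 319.7212756416784 236.12229908274796 [0.07054236 0.83255474 0.63972738] [[-0.8751924408486506, -0.48357312703753225, 0.013972196982749204], [-0.2632931821559163, 0.4518928834629641, -0.8523318145568308], [0.4058508244559734, -0.7496331454002494, -0.5228147431028852]]
{'clock': 0.1, 'qpos': array([ 1.03080761,  0.52196345, -0.03630457,  1.59992202,  0.02120136,
        1.02108495, -0.11279111]), 'qd': array([ 1.07708126e-04, -3.86321894e-04,  5.10538978e-04, -1.82454502e-03,
       -6.04418116e-05,  1.26998733e-04, -2.03324660e-03]), 'joint_efforts': array([ 4.85700031e-03, -9.28489995e+01,  1.98449515e+00, -3.70530760e+01,
        1.81639614e-02,  5.40823050e-03,  5.71262376e-05]), 'position': array([ 0.28275746, -0.55704268,  0.21308829]), 'tool_rot': array([-3.14060307e+00,  8.05354286e-05,  4.69767034e-01]), 'force': array([ 1.37625377, -0.20342804,  0.6661542 ]), 'moment': array([ 0.01862819, -0.03376523, -0.03107255]), 'finger_force': 0.0, 'grip_width': 0.08536274547456055} 0.019
```

View pics/top0.png

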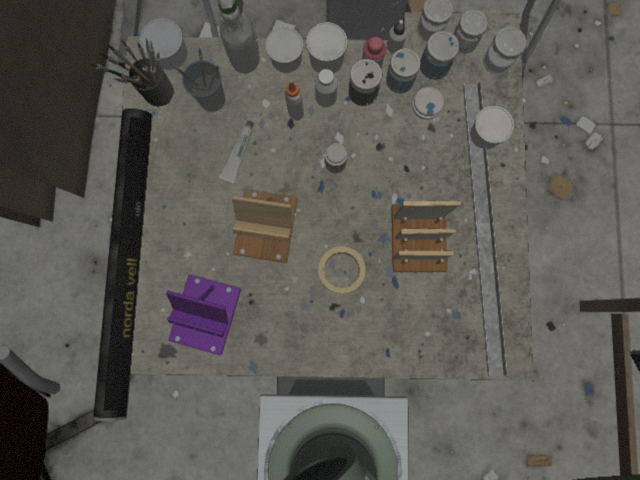

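View pics/side0.png

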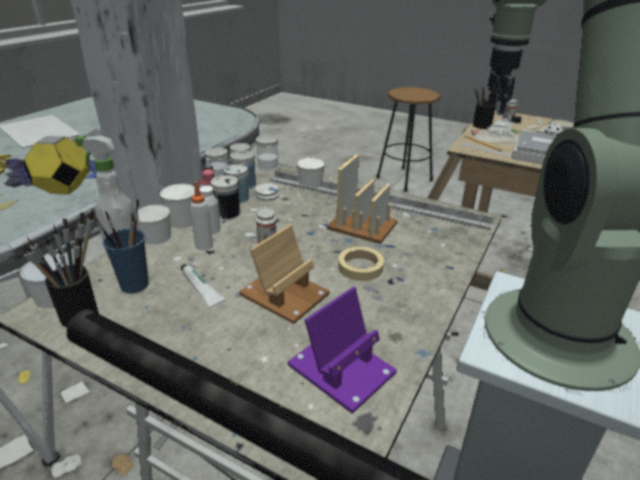

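The top view shows the wooden easel at (265,225), a purple look-alike at (203,313), the rack at (425,235) and the tape at (342,270). The can is at (335,155) and the tube at (238,150). In the side view the tall panel stands in the far slot at (348,190).

Candidates for the panel in the top view are the edges at (430,205), (428,233) and (425,254). The far one is tallest. I'll check it in a crop.

```bash
python3 - <<'E'
from h import *
crop('top0',380,185,475,280,4,'a');crop('top0',225,180,305,275,4,'b')
a=cv2.imread('pics/a.png');b=cv2.imread('pics/b.png');
cv2.imwrite('pics/ab.png',np.hstack([a,b]))
crop('side0',230,145,410,325,3.3,'c')
f=load('top0')
for u,v in [(430,205),(425,233),(425,254),(262,235),(264,200),(265,215),(335,155),(412,268)]:print(u,v,world(f,u,v).round(3))
E
```

```text
430 205 [ 0.536 -0.18   0.17 ]
425 233 [ 0.491 -0.182  0.104]
425 254 [ 0.447 -0.18   0.111]
262 235 [0.488 0.157 0.062]
264 200 [0.549 0.147 0.132]
265 215 [0.527 0.149 0.086]
335 155 [0.66  0.005 0.081]
412 268 [ 0.427 -0.168  0.015]
```

View pics/ab.png

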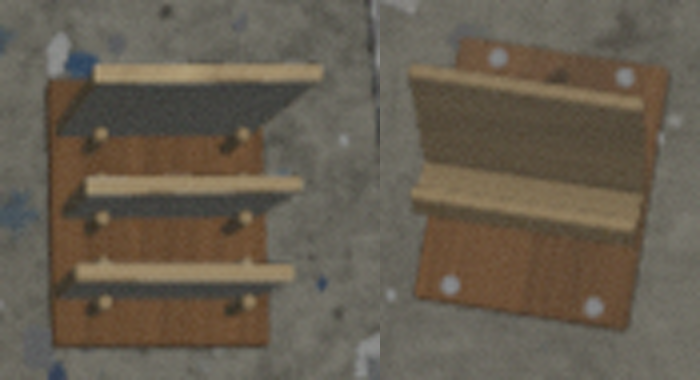

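View pics/c.png

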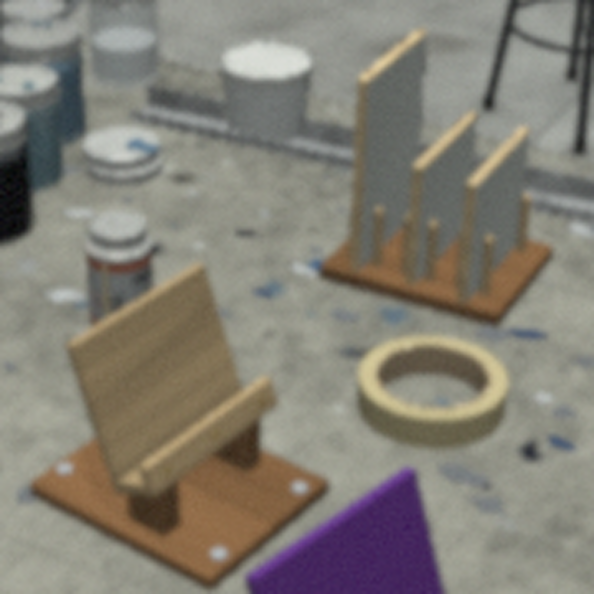

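```bash
python3 - <<'E'
from h import *
f=load('top0')
A=lambda x,y:(380+x/4,185+y/4)
B=lambda x,y:(225+(x-380)/4,180+y/4)
zt=.174
L=world(f,*A(95,74),zt);R=world(f,*A(322,73),zt);print('panel top L,R',L,R,'len',np.linalg.norm(L-R),'mid',(L+R)/2,'yaw',np.degrees(np.arctan2(*(L-R)[[0,1]]))*-1)
for n,q in(('b',((87,185),(302,184))),('a',((77,273),(294,272)))):
    l,r=[world(f,*A(*p),.114) for p in q];print(n,l,r,np.linalg.norm(l-r),'yaw',-np.degrees(np.arctan2(*(l-r)[[0,1]])))
zb=.1346
l,r=world(f,*B(413,80),zb),world(f,*B(642,110),zb);print('back top front',l,r,np.linalg.norm(l-r),(l+r)/2,'yaw',-np.degrees(np.arctan2(*(l-r)[[0,1]])))
l,r=world(f,*B(413,192),.0695),world(f,*B(637,225),.0695);print('lip',l,r,np.linalg.norm(l-r),(l+r)/2,'yaw',-np.degrees(np.arctan2(*(l-r)[[0,1]])))
m=np.zeros((480,640),np.uint8);cv2.fillPoly(m,[np.int32([B(432,97),B(630,125),B(630,178),B(440,150)])],1)
v,u=np.nonzero(m);P=np.array([world(f,a,b,r=0) for a,b in zip(u,v)])
for _ in range(3):
    c=P.mean(0);n=np.linalg.svd(P-c)[2][2];n*=np.sign(n[0]);d=(P-c)@n;P=P[abs(d)<2.5*d.std()]
print('plane',c,n,'tilt',np.degrees(np.arcsin(-n[2])),'yaw',np.degrees(np.arctan2(n[1],n[0])),d.std(),len(P))
h=n[:2]/np.hypot(*n[:2])
print('plane x at corner height, y of c:',c+np.array([n[0],n[1],0])*0, 'origin-ish',(c[:2]-h*(c[2]-.05)*np.tan(np.radians(20))))
E
```

```text
panel top L,R [ 0.53781105 -0.1283686   0.174     ] [ 0.54007868 -0.23817249  0.174     ] len 0.10982730142398227 mid [ 0.53894486 -0.18327054  0.174     ] yaw 1.1830858582612733
b [ 0.49257561 -0.13261705  0.114     ] [ 0.49483933 -0.24178194  0.114     ] 0.10918836383866859 yaw 1.187957513149244
a [ 0.44759494 -0.12739333  0.114     ] [ 0.44984765 -0.23693808  0.114     ] 0.10956791336120994 yaw 1.1780822385274379
back top front [0.54745262 0.20823211 0.1346    ] [0.53399753 0.09298877 0.1346    ] 0.11602615364317821 [0.54072507 0.15061044 0.1346    ] yaw -6.6593490917669325
lip [0.50055272 0.21708427 0.0695    ] [0.48485884 0.09841768 0.0695    ] 0.11969987092450324 [0.49270578 0.15775097 0.0695    ] yaw -7.533755112503733
  return _methods._mean(a, axis=axis, dtype=dtype,
  ret = ret.dtype.type(ret / rcount)
Traceback (most recent call last):
numpy.linalg.LinAlgError: SVD did not converge
```

```bash
python3 - 2>&1 <<'E'
from h import *
f=load('top0')
B=lambda x,y:(225+(x-380)/4,180+y/4)
A=lambda x,y:(380+x/4,185+y/4)
def fit(poly):
    m=np.zeros((480,640),np.uint8);cv2.fillPoly(m,[np.int32(poly)],1)
    v,u=np.nonzero(m*(f['depth']>0));P=np.array([world(f,a,b,r=0) for a,b in zip(u,v)])
    for _ in range(4):
        c=P.mean(0);n=np.linalg.svd(P-c)[2][2];n*=np.sign(n[0]);d=(P-c)@n;k=abs(d)<2*d.std()+1e-4;P=P[k]
    print('plane',c.round(4),n.round(3),'tilt',np.degrees(np.arcsin(-n[2])).round(1),'yaw',np.degrees(np.arctan2(n[1],n[0])).round(1),d.std().round(4),len(P));return c,n
c,n=fit([B(432,97),B(630,125),B(630,178),B(440,150)])
t=np.radians(-7.1);n=np.array([np.cos(t)*np.cos(.34907),np.sin(t)*np.cos(.34907),-np.sin(.34907)])
s=np.array([np.cos(t)*np.sin(.34907),np.sin(t)*np.sin(.34907),np.cos(.34907)]);y=np.array([-np.sin(t),np.cos(t),0])
top=np.array([.5407,.1506,.1346]);lip=np.array([.4927,.1578,.0695])
print('origin from depth plane x-offset vs top:',(c-top)@n, 'O from top',top-.09*s,'O from lip',lip+.024*n-.012*s)
print('axes n',n,'y',y,'s',s)
fit([A(95,88),A(300,88),A(245,125),A(80,125)])
E
```

```text
plane [0.5278 0.1521 0.0909] [ 0.934 -0.129 -0.333] tilt 19.4 yaw -7.9 0.0009 630
origin from depth plane x-offset vs top: 0.0027326693527500636 O from top [0.51015388 0.15440472 0.05002779] O from lip [0.51100684 0.15551976 0.05001513]
axes n [ 0.93248559 -0.11614722 -0.34202404] y [0.12360148 0.99233194 0.        ] s [ 0.33940138 -0.04227468  0.9396912 ]
plane [ 0.5369 -0.1825  0.101 ] [1.    0.025 0.002] tilt -0.1 yaw 1.4 0.0004 460
```

```bash
cat >> h.py <<'E'
from scipy.spatial.transform import Rotation as Ro
from scipy.linalg import logm, expm
def frame(yaw,tilt):
    """tool axes: y into the panel/backrest (yaw, tilted tilt deg back), z down the panel"""
    t,a=np.radians([yaw,tilt]); h=np.array([np.cos(t),np.sin(t),0]); k=np.array([0,0,1.])
    y=np.cos(a)*h-np.sin(a)*k; z=-(np.sin(a)*h+np.cos(a)*k); return np.column_stack([np.cross(y,z),y,z])
def cur():
    o=telemetry.observe(); T=np.eye(4); T[:3,:3]=Ro.from_euler('xyz',o['tool_rot']).as_matrix(); T[:3,3]=o['position']; return T
def step(p,yaw,tilt,N,T0=None):
    """row to be repeated N times to go from the present pose to the target"""
    T=np.eye(4);T[:3,:3]=frame(yaw,tilt);T[:3,3]=p
    D=np.linalg.inv(cur() if T0 is None else T0)@T; S=np.real(expm(logm(D)/N)); print('total tool shift mm',(D[:3,3]*1e3).round(1),'turn',np.degrees(Ro.from_matrix(D[:3,:3]).as_rotvec()).round(2))
    print('row x%d:'%N,(S[:3,3]).round(4),np.degrees(Ro.from_matrix(S[:3,:3]).as_rotvec()).round(2)); return T
E
python3 -c "
from h import *
step([.540,-.183,.235],1.2,0,16)"
```

```text
total tool shift mm [ 398.7 -217.1  -21.7] turn [-5.000e-02 -3.000e-02 -6.428e+01]
row x16: [ 0.0299  0.0008 -0.0014] [-0.   -0.   -4.02]
```

```bash
R='' ; python3 -m crank '0.085 0.0299 0.0008 -0.0014 0 0 -4.02;0.085 0.0299 0.0008 -0.0014 0 0 -4.02;0.085 0.0299 0.0008 -0.0014 0 0 -4.02;0.085 0.0299 0.0008 -0.0014 0 0 -4.02;0.085 0.0299 0.0008 -0.0014 0 0 -4.02;0.085 0.0299 0.0008 -0.0014 0 0 -4.02;0.085 0.0299 0.0008 -0.0014 0 0 -4.02;0.085 0.0299 0.0008 -0.0014 0 0 -4.02' && python3 -c "
from h import *
step([.540,-.183,.235],1.2,0,8);step([.540,-.183,.235],1.2,0,10)"
```

```text
clock: 0.77
position: [0.4662, -0.406, 0.2245]
tool_rot: [-3.141, -0.0, 1.035]
force: [0.5, -0.6, 0.4]
grip_width: 0.0848
finger_force: 0.0
total tool shift mm [229.4 -50.5 -10.5] turn [-3.000e-02 -1.000e-02 -3.192e+01]
row x8: [ 0.0297  0.0008 -0.0013] [-0.   -0.   -3.99]
total tool shift mm [229.4 -50.5 -10.5] turn [-3.000e-02 -1.000e-02 -3.192e+01]
row x10: [ 0.0238  0.0008 -0.001 ] [-0.   -0.   -3.19]
```

```bash
python3 -m crank '0.085 0.0297 0.0008 -0.0013 0 0 -3.99;0.085 0.0297 0.0008 -0.0013 0 0 -3.99;0.085 0.0297 0.0008 -0.0013 0 0 -3.99;0.085 0.0297 0.0008 -0.0013 0 0 -3.99;0.085 0.0297 0.0008 -0.0013 0 0 -3.99;0.085 0.0297 0.0008 -0.0013 0 0 -3.99;0.085 0.0297 0.0008 -0.0013 0 0 -3.99;0.085 0.0297 0.0008 -0.0013 0 0 -3.99' && python3 -c "
from h import *
step([.540,-.183,.148],1.2,0,6)"
```

```text
clock: 1.43
position: [0.5399, -0.1831, 0.235]
tool_rot: [-3.141, -0.0, 1.592]
force: [0.2, -0.4, -0.3]
grip_width: 0.085
finger_force: 0.0
total tool shift mm [ 0.1  0.2 87. ] turn [-0.02 -0.01  0.  ]
row x6: [0.     0.     0.0145] [-0. -0.  0.]
```

```bash
python3 -m crank '0.085 0 0 0.0145 0 0 0;0.085 0 0 0.0145 0 0 0;0.085 0 0 0.0145 0 0 0;0.085 0 0 0.0145 0 0 0;0.085 0 0 0.0145 0 0 0;0.085 0 0 0.0145 0 0 0;0.04 0 0 0 0 0 0;0.025 0 0 0 0 0 0' && python3 - <<'E'
from h import *
f=shot('side','s1');crop('s1',300,90,440,250,3.7,'s1c')
E
```

```text
clock: 2.1
position: [0.5394, -0.1845, 0.1479]
tool_rot: [-3.14, -0.001, 1.588]
force: [0.6, -0.5, 1.3]
grip_width: 0.0635
finger_force: 0.0
```

View pics/s1c.png

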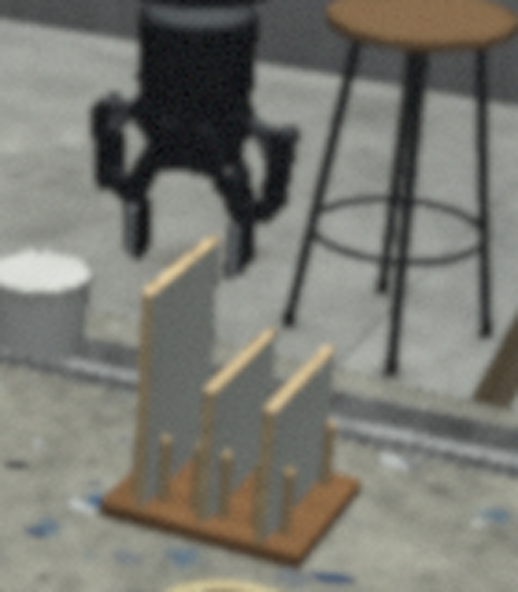

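```bash
python3 - <<'E'
from h import *
f=load('s1');T=cur();C=lambda X:((pix(f,np.array(X))-[300,90])*3.7).round()
print(T[:3,3],C(T[:3,3]),'tip',C(T[:3,3]+[0,0,-.019]),'paneltop near/far',C([.54,-.128,.174]),C([.54,-.238,.174]))
for u,v in[(135,245),(237,262),(200,120),(180,290)]:print(world(f,300+u/3.7,90+v/3.7,r=0))
E
```

```text
[ 0.53988963 -0.18462901  0.14859052] [184. 295.] tip [182. 321.] paneltop near/far [147. 289.] [219. 234.]
[ 0.56988296 -0.16911418  0.18361016]
[ 0.49810637 -0.17349364  0.18542529]
[ 0.52984905 -0.17418339  0.27387826]
[ 0.53678722 -0.17168553  0.15790026]
```

```bash
python3 - <<'E'
from h import *
f=shot('side','s2');g=shot('top','t2');crop('s2',310,90,430,210,5,'x');crop('t2',370,140,490,260,5,'y')
cv2.imwrite('pics/xy.png',cv2.resize(np.hstack([cv2.imread('pics/x.png'),cv2.imread('pics/y.png')]),None,fx=.66,fy=.66))
print(telemetry.observe()['position'],telemetry.observe()['grip_width'])
E
```

```text
[ 0.54019549 -0.18478381  0.14909615] 0.04056473029699498
```

View pics/xy.png

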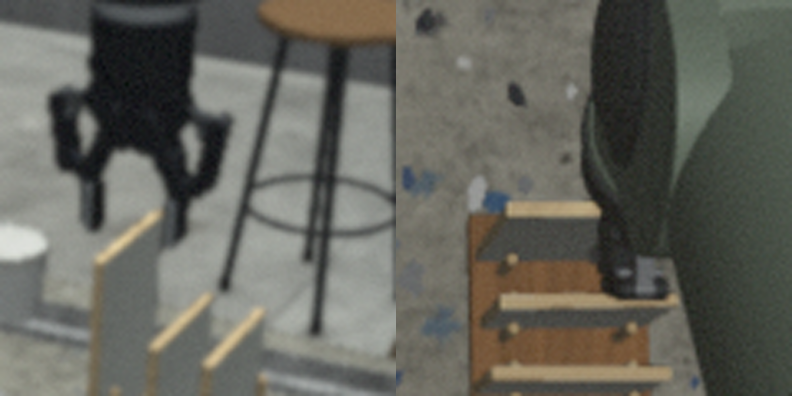

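```bash
python3 - <<'E'
from h import *
g=load('t2');f=load('s2');T=cur()[:3,3]
X=lambda u,v:(310+u/3.3,90+v/3.3);Y=lambda u,v:(370+(u-396)/3.3,140+v/3.3)
for u,v in[(620,270),(650,275),(640,290),(615,240)]:print('top',world(g,*Y(u,v),r=0).round(3))
for u,v in[(92,195),(92,220),(172,210),(172,235),(140,130),(90,110),(200,180),(120,260)]:print('side',(u,v),world(f,*X(u,v),r=0).round(3))
print('expected tcp top',pix(g,T),'px; crop',(pix(g,T)-[370,140])*3.3+[396,0], 'body .25', (pix(g,T+[0,0,.1])-[370,140])*3.3+[396,0])
E
```

```text
top [ 0.488 -0.176  0.262]
top [ 0.484 -0.189  0.274]
top [ 0.476 -0.184  0.273]
top [ 0.509 -0.178  0.238]
side (92, 195) [ 0.569 -0.173  0.201]
side (92, 220) [ 0.567 -0.172  0.182]
side (172, 210) [ 0.505 -0.175  0.202]
side (172, 235) [ 0.505 -0.179  0.181]
side (140, 130) [ 0.528 -0.163  0.261]
side (90, 110) [ 0.573 -0.173  0.265]
side (200, 180) [ 0.483 -0.171  0.23 ]
side (120, 260) [ 0.535 -0.155  0.163]
expected tcp top [430.4602316  205.25525337] px; crop [595.51876429 215.34233611] body .25 [630.33314207 179.6936629 ]
```

```bash
python3 - <<'E'
from h import *
f=load('s2')
for u in(92,172):
  for v in range(215,300,8):
    w=world(f,310+u/3.3,90+v/3.3,r=0);print(u,v,w.round(3),f['pixels'][int(90+v/3.3),int(310+u/3.3)])
E
```

```text
92 215 [ 0.566 -0.169  0.187] [56 61 60]
92 223 [ 0.568 -0.173  0.179] [55 58 60]
92 231 [ 0.569 -0.175  0.172] [110 113 109]
92 239 [ 1.554 -2.171 -0.774] [143 145 139]
92 247 [ 1.529 -2.121 -0.769] [146 148 140]
92 255 [ 1.504 -2.07  -0.764] [152 152 144]
92 263 [ 1.476 -2.017 -0.756] [148 146 136]
92 271 [ 1.464 -1.993 -0.763] [136 135 126]
92 279 [nan nan nan] [145 144 135]
92 287 [ 1.436 -1.939 -0.772] [140 139 128]
92 295 [ 0.684 -0.414 -0.003] [137 135 119]
172 215 [nan nan nan] [66 73 75]
172 223 [ 0.505 -0.177  0.191] [70 72 76]
172 231 [ 0.505 -0.177  0.185] [64 69 70]
172 239 [ 0.504 -0.176  0.179] [64 68 69]
172 247 [ 0.506 -0.182  0.17 ] [95 97 95]
172 255 [ 1.362 -2.179 -0.773] [154 155 151]
172 263 [ 1.346 -2.145 -0.775] [156 159 153]
172 271 [ 1.32  -2.086 -0.765] [156 158 153]
172 279 [ 1.308 -2.06  -0.771] [157 159 154]
172 287 [ 1.296 -2.035 -0.777] [152 156 149]
172 295 [ 1.264 -1.963 -0.759] [146 149 143]
  return _methods._mean(a, axis=axis, dtype=dtype,
  ret = ret.dtype.type(ret / rcount)
```

The side view shows the fingertips still about level with the panel's top edge, at tip z ≈ 0.170. The telemetry implies about 0.137, so the real tool sits roughly 35 mm higher than reported. I'll go by the camera and lower further.

```bash
python3 -m crank '0.06 0 0 0 0 0 0;0.06 0 0 0 0 0 0;0.06 0 0 0.006 0 0 0;0.06 0 0 0.006 0 0 0;0.06 0 0 0.006 0 0 0;0.06 0 0 0.006 0 0 0;0.06 0 0 0.006 0 0 0;0.06 0 0 0.005 0 0 0' && python3 - <<'E'
from h import *
f=shot('side','s3');crop('s3',310,90,430,210,5,'s3c')
for u0 in range(325,375,3):
  z=[world(f,u0,v,r=0) for v in range(130,200) if f['depth'][v,u0]>0 and f['depth'][v,u0]<1.3]
  z=[p for p in z if -.2<p[1]<-.15 and (p[0]<.53 or p[0]>.55) and p[0]>.49]
  if z: print(u0,min(z,key=lambda p:p[2]).round(3))
E
```

```text
clock: 2.92
position: [0.5396, -0.1846, 0.1123]
tool_rot: [-3.141, -0.0, 1.588]
force: [-0.1, 0.2, -0.2]
grip_width: 0.06
finger_force: 0.0
325 [ 0.603 -0.171  0.19 ]
328 [ 0.594 -0.17   0.182]
331 [ 0.588 -0.176  0.175]
334 [ 0.579 -0.177  0.134]
337 [ 0.573 -0.181  0.134]
340 [ 0.572 -0.194  0.148]
343 [ 0.557 -0.178  0.199]
352 [ 0.53  -0.17   0.207]
355 [ 0.521 -0.169  0.202]
358 [ 0.501 -0.154  0.11 ]
361 [ 0.493 -0.159  0.091]
364 [ 0.492 -0.175  0.084]
367 [ 0.492 -0.195  0.075]
370 [ 0.494 -0.191  0.237]
```

View pics/s3c.png

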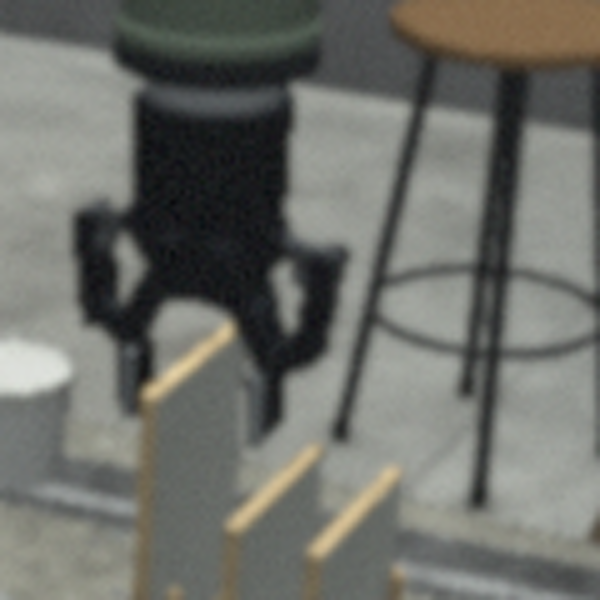

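The fingers now straddle the panel with tips at z ≈ 0.134, clear of the short panels. I'll close.

```bash
python3 -m crank '0.03 0 0 0 0 0 0;0.02 0 0 0 0 0 0;0.0 0 0 0 0 0 0;0.0 0 0 0 0 0 0;0.0 0 0 0 0 0 0;0.0 0 0 0 0 0 0;0.0 0 0 0 0 0 0;0.0 0 0 0 0 0 0' 50
```

```text
clock: 3.63
position: [0.5401, -0.1847, 0.1136]
tool_rot: [3.141, 0.0, 1.588]
force: [0.5, 0.8, 5.5]
grip_width: 0.0079
finger_force: 49.8
```

```bash
python3 -m crank '0 0 0 -0.008 0 0 0;0 0 0 -0.015 0 0 0;0 0 0 -0.02 0 0 0;0 0 0 -0.025 0 0 0;0 0 0 -0.03 0 0 0;0 0 0 -0.03 0 0 0;0 0 0 -0.03 0 0 0;0 0 0 -0.012 0 0 0' && python3 - <<'E'
from h import *
f=shot('side','s4');crop('s4',290,50,430,230,3.3,'s4c')
E
```

```text
clock: 4.3
position: [0.5405, -0.1847, 0.2875]
tool_rot: [3.138, 0.001, 1.588]
force: [0.4, -0.2, -1.3]
grip_width: 0.007
finger_force: 49.0
```

View pics/s4c.png

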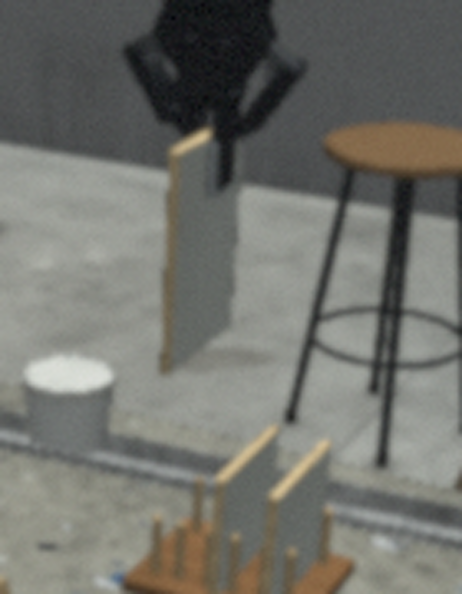

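Only the tall panel came out, and both short ones still stand in the rack. Next I'll carry it to a tilted pose above the easel.

```bash
cat >> h.py <<'E'
O=np.array([.5115,.155,.05]); YAW=-7.3; E_=frame(YAW,20)  # cols: y (ledge), n (into back), -s
def target(gap,up,lat=0): # panel rear face gap to back, bottom height along s
    return O-(gap+.004)*E_[:,1]-(up+.0996)*E_[:,2]+(lat-.0015)*E_[:,0]
E
python3 -c "
from h import *
p=target(.006,.115);print(p);step(p,YAW,20,16)"
```

```text
[0.57479124 0.14537995 0.25507824]
total tool shift mm [329.6  39.4  32.7] turn [20.25  1.52  8.19]
row x16: [0.0207 0.0014 0.0019] [1.27 0.09 0.51]
```

```bash
python3 -m crank '0 0.0207 0.0014 0.0019 1.27 0.09 0.51;0 0.0207 0.0014 0.0019 1.27 0.09 0.51;0 0.0207 0.0014 0.0019 1.27 0.09 0.51;0 0.0207 0.0014 0.0019 1.27 0.09 0.51;0 0.0207 0.0014 0.0019 1.27 0.09 0.51;0 0.0207 0.0014 0.0019 1.27 0.09 0.51;0 0.0207 0.0014 0.0019 1.27 0.09 0.51;0 0.0207 0.0014 0.0019 1.27 0.09 0.51'; python3 -m crank '0 0.0207 0.0014 0.0019 1.27 0.09 0.51;0 0.0207 0.0014 0.0019 1.27 0.09 0.51;0 0.0207 0.0014 0.0019 1.27 0.09 0.51;0 0.0207 0.0014 0.0019 1.27 0.09 0.51;0 0.0207 0.0014 0.0019 1.27 0.09 0.51;0 0.0207 0.0014 0.0019 1.27 0.09 0.51;0 0.0207 0.0014 0.0019 1.27 0.09 0.51;0 0.0207 0.0014 0.0019 1.27 0.09 0.51'; python3 - <<'E'
from h import *
step(target(.006,.115),YAW,20,2); print(telemetry.observe()['qpos'].round(2))
f=shot('side','s5');crop('s5',200,80,380,320,2.5,'p');g=shot('top','t5');crop('t5',200,100,350,280,3.33,'q')
cv2.imwrite('pics/pq.png',np.hstack([cv2.imread('pics/p.png')[:598,:400],cv2.imread('pics/q.png')[:598,:400]]))
E
```

```text
clock: 5.02
position: [0.5516, -0.0182, 0.2674]
tool_rot: [-2.962, -0.006, 1.516]
force: [0.9, 0.1, -1.3]
grip_width: 0.0076
finger_force: 48.9
clock: 5.68
position: [0.573, 0.1461, 0.2506]
tool_rot: [-2.784, 0.001, 1.444]
force: [-0.6, 0.3, -1.4]
grip_width: 0.0075
finger_force: 48.9
total tool shift mm [-0.5  0.2 -4.9] turn [-0.47  0.07  0.01]
row x2: [-0.0002  0.0001 -0.0024] [-0.23  0.03  0.01]
[-0.02  0.67 -0.44  1.33  0.09  1.51 -0.56]
```

View pics/pq.png

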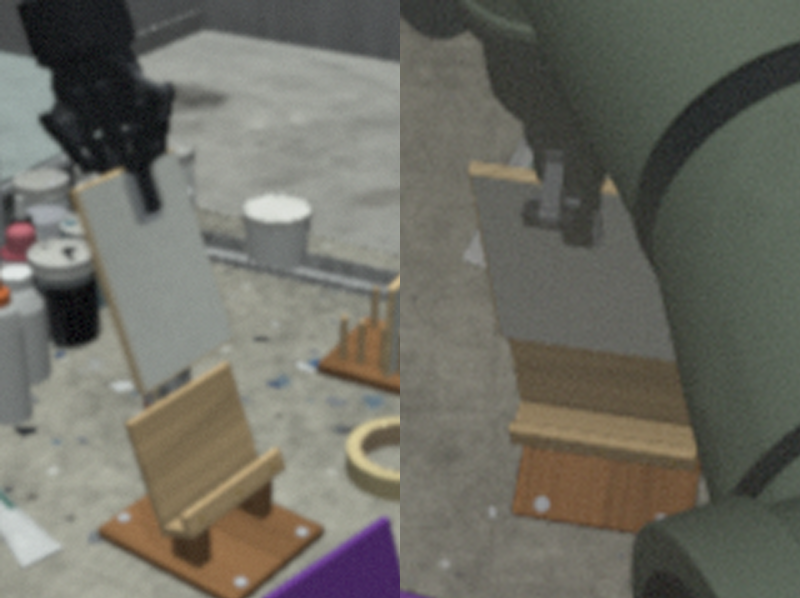

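```bash
cat >> h.py <<'E'
def plane(f,poly):
    m=np.zeros((480,640),np.uint8);cv2.fillPoly(m,[np.int32(poly)],1)
    v,u=np.nonzero(m*(f['depth']>0));P=np.array([world(f,a,b,r=0) for a,b in zip(u,v)])
    for _ in range(4):
        c=P.mean(0);n=np.linalg.svd(P-c)[2][2];n*=np.sign(n[0]);d=(P-c)@n;P=P[abs(d)<2*d.std()+1e-4]
    print('plane',c.round(4),'tilt',np.degrees(np.arcsin(-n[2])).round(1),'yaw',np.degrees(np.arctan2(n[1],n[0])).round(1),d.std().round(4),len(P));return c,n
def onplane(f,q,c,n):
    C=-np.array(f['R']).T@f['t']; a=world(f,*q,z=0.)-C; return C+a*((c-C)@n)/(a@n)
E
python3 - <<'E'
from h import *
f=load('s5');g=load('t5')
S=lambda x,y:(200+x/2.5,80+y/2.5);Tp=lambda x,y:(200+(x-400)/3.33,100+y/3.33)
loc=lambda X:((X-O)@np.column_stack([E_[:,1],E_[:,0],-E_[:,2]])*1e3).round(1)
for f,M,pp,pe,cp,ce in((f,S,[(100,225),(190,225),(215,320),(148,372)],[(140,430),(225,378),(250,450),(175,510)],[(148,391),(229,333),(78,190)],[(129,422),(230,365)]),
  (g,Tp,[(485,185),(510,185),(520,240),(600,250),(640,270),(660,345),(510,330)],[(525,360),(680,375),(685,405),(528,395)],[(500,338),(672,360),(472,175)],[(516,432)])):
    c,n=plane(f,[M(*q) for q in pp]);C,N=plane(f,[M(*q) for q in pe])
    for q in cp:print(' panel pt local(n,y,s)',loc(onplane(f,M(*q),c,n)))
    for q in ce:print(' easel pt',loc(onplane(f,M(*q),C,N)))
    print(' planes local',loc(c),loc(C),'gap front face to back (mm), at panel c and extrap:',((C-c)@N*1e3).round(1))
E
```

```text
plane [0.5599 0.1531 0.2221] tilt 20.4 yaw -7.1 0.001 1578
plane [0.5295 0.1567 0.0912] tilt 19.9 yaw -7.6 0.0011 1220
 panel pt local(n,y,s) [-14.2  49.2 110.3]
 panel pt local(n,y,s) [-13.8 -50.5 116.3]
 panel pt local(n,y,s) [-13.1  51.  268. ]
 easel pt [ 2.7 62.5 90.3]
 easel pt [  2.2 -56.4  85.6]
 planes local [-13.5   4.3 178.3] [ 2.5  3.9 44.7] gap front face to back (mm), at panel c and extrap: 15.9
plane [0.5584 0.1641 0.2195] tilt 20.5 yaw -7.2 0.0008 1248
plane [0.5269 0.1586 0.0859] tilt 19.0 yaw -7.9 0.0009 470
 panel pt local(n,y,s) [-16.   59.1 106.2]
 panel pt local(n,y,s) [-15.8 -43.8 108.7]
 panel pt local(n,y,s) [-14.7  57.3 265.5]
 easel pt [  3.8  68.8 -49.6]
 planes local [-15.4  14.9 174.7] [ 1.6  5.6 38.8] gap front face to back (mm), at panel c and extrap: 14.6
```

```bash
cat > edges.py <<'E'
from h import *
def cloud(f):
    v,u=np.mgrid[0:480,0:640]; k=foc(f);d=f['depth'];X=np.stack([(u-f['cx'])/k*d,(v-f['cy'])/k*d,d],-1)
    X=(X-np.array(f['t']))@np.array(f['R']); return ((X-O)@np.column_stack([E_[:,1],E_[:,0],-E_[:,2]])*1e3)[d>0]
def edges(L,n0,s0,s1):
    K=L[(abs(L[:,0]-n0)<5)&(abs(L[:,1])<80)&(L[:,2]>s0)&(L[:,2]<s1)]
    b=[K[(K[:,2]>=a)&(K[:,2]<a+4)][:,1] for a in np.arange(s0,s1,4)]
    lo=np.median([x.min() for x in b if len(x)>5]);hi=np.median([x.max() for x in b if len(x)>5]);return lo.round(1),hi.round(1),((lo+hi)/2).round(2)
if __name__=='__main__':
    for t,pn,en in(('s5',-14,2.4),('t5',-15.5,2)):
        L=cloud(load(t));print(t,'panel',edges(L,pn,125,220),'easel',edges(L,en,25,85))
    L=cloud(load('t0' if 0 else 'top0'));print('top0 easel',edges(L,2,20,85))
E
python3 edges.py
```

```text
s5 panel (np.float64(-51.7), np.float64(58.4), np.float64(3.36)) easel (np.float64(-54.6), np.float64(64.6), np.float64(5.01))
t5 panel (np.float64(-37.9), np.float64(58.6), np.float64(10.35)) easel (np.float64(-43.5), np.float64(60.3), np.float64(8.42))
top0 easel (np.float64(-56.9), np.float64(60.0), np.float64(1.58))
```

```bash
python3 -m crank '0 0.0005 0.0015 0 -0.45 0 0;0 0 0 0.013 0 0 0;0 0 0 0.013 0 0 0;0 0 0 0.013 0 0 0;0 0 0 0.013 0 0 0;0 0 0 0.013 0 0 0;0 0 0 0.013 0 0 0;0 0 0 0.01 0 0 0'; python3 - <<'E'
from edges import *
step(target(.006,.020),YAW,20,1)
L=cloud(shot('side','s6'))
K=L[(abs(L[:,1])<45)&(L[:,2]>30)&(L[:,2]<130)&(abs(L[:,0])<40)]
for a in range(30,130,20):
    x=K[(K[:,2]>=a)&(K[:,2]<a+20)][:,0];print(a,np.median(x).round(1),len(x))
print(edges(L,-13,95,140))
E
```

```text
clock: 6.45
position: [0.5446, 0.1482, 0.167]
tool_rot: [-2.794, 0.001, 1.444]
force: [-0.2, 0.2, -2.1]
grip_width: 0.0075
finger_force: 49.0
total tool shift mm [ 1.1 -1.6  1.9] turn [ 0.11  0.06 -0.02]
row x1: [ 0.0011 -0.0016  0.0019] [ 0.11  0.06 -0.02]
30 -11.3 315
50 -11.2 315
70 -11.4 330
90 -11.5 336
110 -11.5 337
(np.float64(-52.9), np.float64(56.2), np.float64(1.64))
```

```bash
python3 -m crank '0 0.001 0 0.003 0 0 0;0 0.001 0 0.003 0 0 0;0 0 0 0.003 0 0 0;0 0 0 0.003 0 0 0;0 0 0 0.002 0 0 0;0 0 0 0.002 0 0 0;0 0 0 0 0 0 0;0 0 0 0 0 0 0'; python3 - <<'E'
from edges import *
step(target(.006,.0),YAW,20,1)
L=cloud(shot('side','s7'));print(edges(L,-11.4,95,180))
L=cloud(shot('top','t7'));print(edges(L,-13,95,150),edges(L,-13,20,90))
E
```

```text
clock: 7.17
position: [0.5399, 0.1519, 0.1527]
tool_rot: [-2.794, 0.0, 1.444]
force: [0.4, -0.7, -1.4]
grip_width: 0.0073
finger_force: 49.0
total tool shift mm [-2.1 -1.7  6.7] turn [0.1  0.04 0.04]
row x1: [-0.0021 -0.0017  0.0067] [0.1  0.04 0.04]
(np.float64(-49.3), np.float64(59.7), np.float64(5.19))
(np.float64(-41.8), np.float64(55.9), np.float64(7.04)) (np.float64(-50.7), np.float64(55.4), np.float64(2.37))
```

```bash
python3 -m crank '0 0 0 0.0015 0 0 0;0 0 0 0.0015 0 0 0;0 0 0 0.001 0 0 0;0 0 0 0.001 0 0 0;0 0 0 0 0 0 0;0 0 0 0 0 0 0;0 0 0.0015 0 0 0 0;0 0 0.001 0 0 0 0'; python3 -m crank '0 0 0.001 0 0 0 0;0 0 0.001 0 0 0 0;0 0 0 0 0 0 0;0 0 0 0 0 0 0;0 0 0 0 0 0 0;0 0 0 0 0 0 0;0 0 0 0 0 0 0;0 0 0 0 0 0 0'
```

```text
clock: 7.93
position: [0.5407, 0.1519, 0.1472]
tool_rot: [-2.794, 0.0, 1.444]
force: [0.1, -1.0, -1.0]
grip_width: 0.0073
finger_force: 49.0
clock: 8.6
position: [0.5424, 0.1517, 0.1465]
tool_rot: [-2.794, 0.0, 1.444]
force: [0.5, 0.1, -2.1]
grip_width: 0.0074
finger_force: 49.0
```

```bash
python3 -m crank '0 0 0.0005 0 0 0 0;0 0 0.0005 0 0 0 0;0 0 0.0005 0 0 0 0;0 0 0 0 0 0 0;0 0 0 0 0 0 0;0 0 0 0 0 0 0;0 0 0 0 0 0 0;0 0 0 0 0 0 0'; python3 - <<'E'
from edges import *
step(target(.0,.0),YAW,20,1);print((E_.T@telemetry.observe()['force']).round(1))
E
```

```text
clock: 9.27
position: [0.5434, 0.1517, 0.1461]
tool_rot: [-2.793, 0.0, 1.444]
force: [-5.0, 0.5, 3.4]
grip_width: 0.0074
finger_force: 49.5
total tool shift mm [-2.2 -1.3  1.7] turn [0.05 0.04 0.05]
row x1: [-0.0022 -0.0013  0.0017] [0.05 0.04 0.05]
[-0.1 -5.9 -1.4]
```

Contact with the backrest is 6 N. Next I'll lower onto the ledge.

```bash
python3 -m crank '0 0 0 0.0005 0 0 0;0 0 0 0.0005 0 0 0;0 0 0 0.0005 0 0 0;0 0 0 0 0 0 0;0 0 0 0 0 0 0;0 0 0 0 0 0 0;0 0 0 0 0 0 0;0 0 0 0 0 0 0'; python3 - <<'E'
from edges import *
print((E_.T@telemetry.observe()['force']).round(1))
E
```

```text
clock: 9.93
position: [0.5432, 0.1516, 0.1452]
tool_rot: [-2.794, 0.0, 1.444]
force: [-5.1, -0.2, 10.4]
grip_width: 0.0075
finger_force: 50.6
[-0.9 -8.3 -8. ]
```

```bash
python3 -m crank '0 0 0 0.0003 0 0 0;0 0 0 0.0003 0 0 0;0 0 0 0.0002 0 0 0;0 0 0 0 0 0 0;0 0 0 0 0 0 0;0 0 0 0 0 0 0;0 0 0 0 0 0 0;0 0 0 0 0 0 0'; python3 - <<'E'
from edges import *
print((E_.T@telemetry.observe()['force']).round(1))
E
```

```text
clock: 10.6
position: [0.5432, 0.1517, 0.1451]
tool_rot: [-2.795, 0.0, 1.444]
force: [-3.9, -1.4, 20.2]
grip_width: 0.0074
finger_force: 51.8
[ -1.9 -10.3 -17.7]
```

```bash
python3 -m crank '0.012 0 0 0 0 0 0;0.02 0 0 0 0 0 0;0.03 0 0 0 0 0 0;0.045 0 0 0 0 0 0;0.045 0 0 0 0 0 0;0.045 0 0 0 0 0 0;0.045 0 0 0 0 0 0;0.045 0 0 0 0 0 0'; python3 - <<'E'
from edges import *
L=cloud(shot('side','s8'))
for a in range(20,150,20):
    x=L[(abs(L[:,1])<45)&(L[:,2]>=a)&(L[:,2]<a+20)&(abs(L[:,0]+5)<25)][:,0];print(a,np.median(x).round(1))
print(edges(L,-5.5,30,180))
E
```

```text
clock: 11.27
position: [0.543, 0.1516, 0.1438]
tool_rot: [-2.794, 0.0, 1.444]
force: [-0.3, 0.5, -0.0]
grip_width: 0.0447
finger_force: 0.0
20 -6.3
40 -6.1
60 -5.9
80 -5.9
100 -5.5
120 -5.7
140 -5.2
(np.float64(-50.4), np.float64(59.5), np.float64(4.55))
```

```bash
python3 -m crank '0.045 0 0 -0.006 0 0 0;0.045 0 0 -0.012 0 0 0;0.045 0 0 -0.018 0 0 0;0.045 0 0 -0.02 0 0 0;0.045 0 0 -0.02 0 0 0;0.045 0 0 -0.02 0 0 0;0.045 0 0 -0.02 0 0 0;0.045 0 0 0 0 0 0'; python3 -m crank '0.045 0 0 -0.01 0 0 0;0.045 0 0 0 0 0 0;0.045 0 0 0 0 0 0;0.045 0 0 0 0 0 0;0.045 0 0 0 0 0 0;0.045 0 0 0 0 0 0;0.045 0 0 0 0 0 0;0.045 0 0 0 0 0 0'; python3 - <<'E'
from edges import *
L=cloud(shot('side','s9'))
for a in range(20,150,20):
    x=L[(abs(L[:,1])<45)&(L[:,2]>=a)&(L[:,2]<a+20)&(abs(L[:,0]+5)<25)][:,0];print(a,np.median(x).round(1))
print(edges(L,-5.5,30,150));crop('s9',200,60,420,320,2.3,'s9c')
E
```

```text
clock: 11.98
position: [0.5842, 0.1469, 0.2565]
tool_rot: [-2.799, -0.001, 1.443]
force: [0.2, 0.6, 0.7]
grip_width: 0.0452
finger_force: 0.0
clock: 12.65
position: [0.5855, 0.1462, 0.2621]
tool_rot: [-2.794, 0.001, 1.444]
force: [0.8, 0.9, -0.6]
grip_width: 0.0451
finger_force: 0.0
20 -6.2
40 -6.2
60 -5.9
80 -5.8
100 -5.7
120 -5.7
140 -5.2
(np.float64(-50.1), np.float64(59.3), np.float64(4.57))
```

View pics/s9c.png

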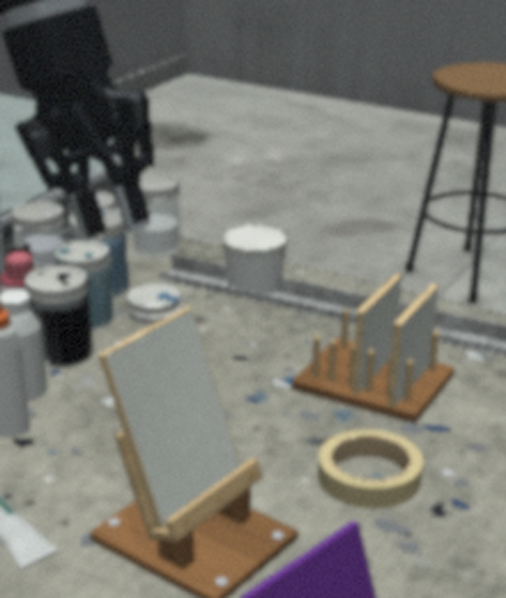

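The panel leans flat on the backrest behind the lip at (170,430), centred and clear of the gripper. The short panels, tape and tube are undisturbed.

```bash
python3 -c "
from workcell import bot
print(bot.job_done())"
```

```text
the job is handed in; nothing more can be done
None
```

The job is handed in at about 12.7 s: the tall panel stands on the easel ledge behind the lip, flat against the backrest and centred to within the 1–2 mm I could measure. In the last side picture both short panels are still in the rack and the tape and tube are undisturbed; the can was not in that view, and no move came near it.

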